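# Zero the tile gauge and hold its probe on the marked stoneware tile

## Robot

A 7-joint arm with a two-finger parallel gripper is mounted at the origin on the work surface. World frame = base frame: x ahead of the robot, y to its left, z up, the work surface at z = 0. Lengths are in mm, angles in rad, forces in N, time in s.
With the tool pointing down it reaches from about 425 to 800 mm from the base axis. Payload 8.3 kg.
Tool frame: the origin (TCP) lies midway between the tips of the shut fingers; the grasp point (between the pads) lies robot.grip_depth behind it (robot.grip_depth is the distance from the TCP to the grasp point, in mm); z points along the fingers, y is the line along which they close (so a half turn about z gives the same grasp; the last joint's range is limited). The gripper opens to 85 mm and grips with 20 to 120 N. Pads are 22 mm wide; open, the fingers measure 114 mm over their backs; the gripper's body (76 mm by 85 mm) begins 54 mm behind the grasp point. The pads swing forward as they close: fully open they stand 13 mm farther back than shut.
Start: joints at [1.217, 0.383, 0.016, 1.37, -0.006, 1.388, -0.046], TCP at [179.237, -598.73, 231.279] pointing down, gripper open.
Joint ranges: [-2.95, 2.95], [-0.25, 2.06], [-1.52, 1.56], [0.18, 2.33], [-1.44, 4.58], [0.02, 2.06], [-3.01, 3.01]. Speed limits (rad/s): [2.39, 2.39, 3.01, 3.01, 3.14, 3.14, 3.14].

## Interface

Orientations are given as a rotation vector (axis times angle).
In Python, from cell import robot, grab_frame, camera_model gives the robot as it stands. The module is installed in compiled form; this text tells all that it offers.
- The arm moves only by the shell command python3 -m jog 'ROWS' [OPENING] [FORCE]. ROWS is JSON, a list of rows, each an object with "xyz": the shift along the tool's x, y, z in units of 0.3 m (1.0 is 0.3 m), a list of three; "delta_rot": the turn, a rotation vector about the tool's x, y, z in units of 360 degrees (1.0 is 360 degrees), a list of three. In form: [{"xyz": [x, y, z], "delta_rot": [wx, wy, wz]}, ...]. A call has exactly 8 rows; each row is the pose to reach, as a shift and turn from the pose commanded when the call began, along the tool's axes at that moment, turning the shorter way round; what a row does not reach only later rows make up. A row lasts 1/8 s, in which the tool goes at most 62.5 mm and 10.7 degrees, less where a joint would pass 70% of its speed; a pose out of reach is approached as far as the arm can. A call with a number of a shift or a turn outside -1 to 1 is refused whole. A call with a gripper value outside its range is refused whole. OPENING is the opening, from -1 (shut) to 1 (fully open), set as the call begins (- or left out, the last holds). The fingers move at their own pace and stop on an object; FORCE is the grip in N (left out, the last holds). Time passes only in rows, so rows that repeat a pose let the fingers close, or fill a call up. It gives the time, the measured TCP pose, the force, the opening and the grip force at its end, in the units of the state.
- robot.get_state(): the state, without advancing time (a new reading comes with each control period).
- grab_frame(name): name is "scene" or "top" or "wrist"; returns (picture, depth): 420x560x3 uint8, red, green, blue; 420x560 float32, mm along the optical axis (not along the pixel's ray), 0 where there is no reading.
- camera_model(name): a dict with "fovy" (degrees; the focal length in pixels is half the picture's height over the tangent of half this angle, whatever the lens; pixels are square), "cx", "cy" (the principal point, pixels), "R" (3x3) and "t" (3): a world point X has camera coordinates R X + t; the wrist camera has in their place "tool_from_camera" (4x4, takes a point from camera to tool coordinates, whose origin is the TCP and whose axes are the flange's). Camera axes: x right, y down, z forward; pixel columns grow to the right and rows downward; lengths in mm; the calibration is good to about 2 mm. A picture is of the moment at which its call begins: read the wrist's pose just before it. camera_model takes no time and is no camera call.
- robot.hand_in(): hands the job in; it is judged then, once.
The state is a dict: "clock": time; "joint_pos": joint angles; "joint_velocities": joint speeds; "joint_torque": joint torques, N m; "ee_pos": TCP position; "orientation": TCP orientation; "contact_force": force on the tool from outside, world axes, zero at the start; "torque": the same for the moment, N m; "gripper_width": opening from 0.0 (shut) to 1.0 (fully open); "gripper_force": force on a finger pad.
Only numpy, scipy, OpenCV 4.12 (cv2) and the standard library are available. Lean on these libraries where they do the work, as an engineer would, in place of code of your own. Each camera call takes 0.05 s, during which the arm holds its last target. There are 200 camera calls.

## Task

Zero the tile gauge: while the yellow probe is still in its stand, press the red plunger on the grey console fully down to its stop and let it spring back up. Then take the probe out of its stand and hold its sprung steel tip on the violet dot of the grey stoneware tile, square to the tile's sloping face, pushing only lightly so that the tip is pushed about half way into the probe. Finish while still gripping the probe and holding it there, and leave the other things on the shelf where they are.

Things in the scene. Friction and masses are not known exactly. Their poses are not given: they have to be found in the camera images.
- plunger_top (a point): centre of the top of the red mushroom head (36 mm across, 8 mm thick) of the zeroing plunger on the grey gauge console (fixed case 100 x 120 x 45 mm high, with a dark display). The head's top stands 73 mm above the shelf and moves straight down with the plunger
- plunger (a joint): travel of the plunger in m: 0 = up, 0.010 = down at its stop. Its spring needs about 1 N to start and 4.5 N at the stop, and brings it back up
- probe_stand: fixed stand for the probe: 80 x 80 mm black top plate, 10 mm thick, its top 75 mm above the shelf, with a 23 mm square hole at its centre, on aluminium side walls (base 90 x 90 mm). Origin: centre of the underside; z up; the hole is on its z axis
- probe: loose yellow square gauge probe, 0.1 kg, about 122 mm long, in the stand: its z axis points up away from the tip. Origin: on its axis at the underside of the black collar (38 x 38 x 8 mm) that rests on the stand's top plate. Above the collar a square grip 26 x 26 mm from z = 8 to 66 mm with sides along the probe's x and y axes; below the plate a 20 mm square body to z = -30 mm, a nose to z = -42 mm and the thin sprung tip to z = -56 mm
- probe_tip (a point): the rounded end of the probe's sprung steel tip (a rod 6 mm in diameter) on the probe's axis, 56 mm below the probe's origin when out; it moves with the tip
- probe_nib (a joint): how far the sprung tip is pushed into the probe, in m: 0 = out, 0.010 = at its stop. The spring needs about 0.5 N to start and adds 0.35 N per mm (2.3 N half way, 4 N at the stop)
- stone_tile: grey stoneware tile, 100 x 100 x 10 mm, fixed on a wooden rest (130 x 110 mm base) so that its face slopes 20 degrees, the lower edge on its own -x side. Origin: centre of its back (lower) face, 46 mm above the shelf; its z axis is square to its face, pointing up out of it
- stone_tile_dot (a point): centre of the violet dot (16 mm across, flush) on the upper face of the stoneware tile
- clay_tile: terracotta tile with a white dot on a like rest, same sizes and frame as the stoneware tile: not to be probed
- glass_disc: loose violet glass disc, 44 mm across, 8 mm high, to be left alone. Origin: centre of its underside
- loupe: loose brass loupe, to be left alone: round eyepiece 44 mm across, 12 mm high, with a flat handle reaching 91 mm from the centre along its x axis. Origin: underside of the eyepiece's centre
- tin: loose tin with a blue twist-lock lid, 79 mm across, 74 mm high, to be left alone. Origin: centre of its underside. (Not listed: fixed at the far left corner, beyond the tile rests, a green bin 115 mm high with a chrome toggle, and at the far right corner a low tray of mosaic pieces.)
Not all that is in view belongs to the job. Leave any blue or pink look-alike of the part that bears stone_tile alone.

How it is judged:
By the outcome, as a careful person would: the job done as asked, in the order asked, and still so for the second after the job is handed in, while the arm keeps its last pose, push and grip.
It also fails if it takes over 54 s, if anything falls off the work surface, if the arm or the gripper's body presses on something with over 40 N, if the wrist force passes 120 N, or if a joint passes its speed limit or range.

## Working session

There is one attempt and no reset: what is moved stays moved. The work goes in short steps, Python scripts to look and compute and a shell command to move; the robot and the scene stay as the last step left them, time stands still between calls to the robot, and variables do not carry over. Pictures are saved under pics/ and viewed, at most 10 in all, crops included, and the job is handed in when it is done.

```bash
mkdir -p pics; cat > h.py <<'E'
import numpy as np,cv2
from scipy.spatial.transform import Rotation as Ro
from cell import robot,grab_frame,camera_model
def cam(name,s=None):
    m=camera_model(name); f=210/np.tan(np.radians(m["fovy"])/2)
    if name=="wrist":
        T=np.array(m["tool_from_camera"]); W=np.eye(4); W[:3,:3]=Ro.from_rotvec(s["orientation"]).as_matrix(); W[:3,3]=s["ee_pos"]
        C=W@T; Rc=C[:3,:3]; o=C[:3,3]
    else:
        Rc=np.array(m["R"]).T; o=-Rc@np.array(m["t"])
    return f,m["cx"],m["cy"],Rc,o
def snap(name,tag):
    s=robot.get_state(); im,d=grab_frame(name); c=cam(name,s)
    cv2.imwrite(f"pics/{tag}.png",im[:,:,::-1]); np.savez(f"{tag}.npz",im=im,d=d,f=c[0],cx=c[1],cy=c[2],R=c[3],o=c[4])
    return im,d,c
def load(tag):
    z=np.load(f"{tag}.npz"); return z["im"],z["d"],(float(z["f"]),float(z["cx"]),float(z["cy"]),z["R"],z["o"])
def ray(c,u,v): return c[3]@np.array([(u-c[1])/c[0],(v-c[2])/c[0],1.])
def plane(c,u,v,z):
    r=ray(c,u,v); return c[4]+r*(z-c[4][2])/r[2]
def cloud(d,c):
    v,u=np.mgrid[:420,:560]; P=np.stack([(u-c[1])/c[0],(v-c[2])/c[0],np.ones_like(d)],-1)*d[...,None]
    return P@c[3].T+c[4]
E
python3 - <<'E'
from h import *
s=robot.get_state(); print(s, robot.grip_depth)
for n in("scene","top"):
    im,d,c=snap(n,n+"0"); print(n,c, (d>0).mean())
E
```

```text
{'clock': 0.0, 'joint_pos': array([ 1.21712569,  0.38424198,  0.01636906,  1.37114701, -0.00632138,
        1.38822057, -0.04648463]), 'joint_velocities': array([-9.94205522e-04,  5.73129111e-05,  2.77040472e-04, -6.85316823e-04,
        8.79206145e-04, -1.22606797e-03, -1.02281892e-03]), 'joint_torque': array([-3.26745828e-05, -6.27598929e+01,  8.43730029e-01, -3.71823943e+01,
        1.63541635e-02,  1.41165830e-02, -4.04631226e-05]), 'ee_pos': array([ 179.0802624 , -598.26527241,  230.27968943]), 'orientation': array([-3.10650603e+00, -4.54976225e-01,  4.68351487e-04]), 'contact_force': array([-0.13013478, -1.02038754,  0.1745327 ]), 'torque': array([ 0.05768529, -0.0052798 ,  0.01037713]), 'gripper_force': 0.0, 'gripper_width': 0.9999181608276099} 18.700000000000003
scene (np.float64(450.0558213842614), 280.86016992257703, 211.02823638704956, array([[-0.3210225 ,  0.75799197, -0.56779638],
       [ 0.9469635 ,  0.26595868, -0.18034994],
       [ 0.01430657, -0.59557883, -0.80316946]]), array([1100.90020623,   92.656238  , 1039.49240166])) 0.9959523809523809
top (np.float64(534.5892055009609), 274.6178841023578, 207.75786923025507, array([[ 0.01878734, -0.99803174,  0.05983044],
       [-0.99965605, -0.01984569, -0.01714426],
       [ 0.0182979 , -0.05948777, -0.99806132]]), array([ 325.49142925,  -87.52867891, 1741.01452235])) 0.9960331632653061
```

View pics/top0.png

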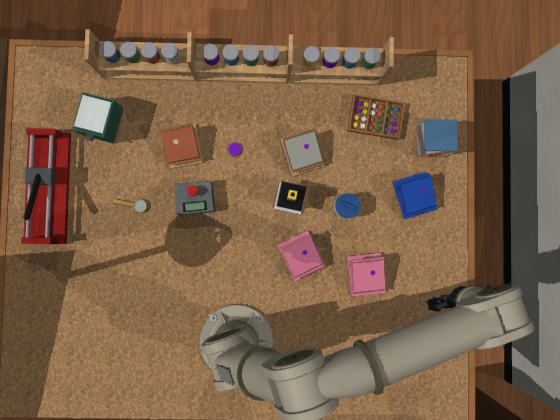

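View pics/scene0.png

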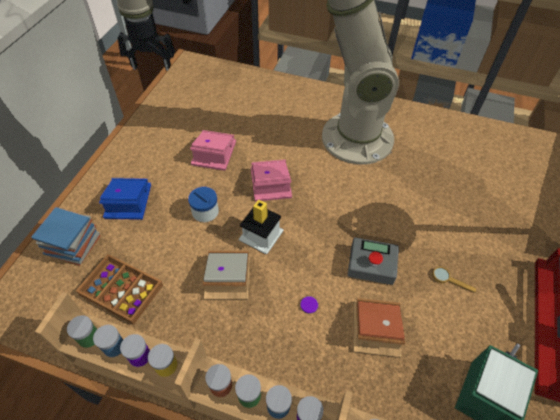

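The top view shows the red plunger at about (193,190), the probe at (292,195) in its black stand, and the grey tile at (303,151) with its violet dot at (307,147). The scene view shows them at (376,258), (260,212) and (227,270). Next I measure them.

```bash
python3 - <<'E'
from h import *
def blob(im,lo,hi,box):
    h=cv2.cvtColor(im,cv2.COLOR_RGB2HSV); m=cv2.inRange(h,lo,hi); k=np.zeros_like(m); u0,u1,v0,v1=box; k[v0:v1,u0:u1]=m[v0:v1,u0:u1]; return k>0
L=dict(red=((0,170,90),(6,255,255)),yel=((20,140,100),(35,255,255)),vio=((125,90,50),(155,255,255)))
B=dict(top0=dict(red=(180,206,180,202),yel=(280,305,183,208),vio=(295,318,138,156)),scene0=dict(red=(360,390,248,270),yel=(250,272,198,226),vio=(212,230,262,276)))
rays={}
for t in B:
    im,d,c=load(t); P=cloud(d,c)
    for k in B[t]:
        m=blob(im,*L[k],B[t][k]); v,u=np.nonzero(m); p=P[m]
        print(t,k,m.sum(),u.mean().round(1),v.mean().round(1),np.median(p,0).round(1),p.min(0).round(),p.max(0).round())
        rays.setdefault(k,[]).append((c[4],ray(c,u.mean(),v.mean())))
    # tile plane: grey tile pixels
    if t=="top0": box=(280,330,128,176)
    else: box=(200,255,248,300)
    u0,u1,v0,v1=box; Q=P[v0:v1,u0:u1].reshape(-1,3); h=cv2.cvtColor(im,cv2.COLOR_RGB2HSV)[v0:v1,u0:u1].reshape(-1,3)
    q=Q[(h[:,1]<60)&(h[:,2]>70)&(Q[:,2]>30)]
    for _ in range(4):
        ctr=q.mean(0); n=np.linalg.svd(q-ctr)[2][2]; n*=np.sign(n[2]); q=q[abs((q-ctr)@n)<4]
    print("tile",len(q),ctr.round(1),n.round(3),np.degrees(np.arccos(n[2])).round(1),"az",np.degrees(np.arctan2(n[1],n[0])).round(1))
    xy=cv2.minAreaRect(q[:,:2].astype(np.float32)); print(xy)
for k,((o1,r1),(o2,r2)) in rays.items():
    s=np.linalg.lstsq(np.c_[r1,-r2],o2-o1,rcond=None)[0]; a,b=o1+r1*s[0],o2+r2*s[1]; print(k,((a+b)/2).round(1),"gap",np.linalg.norm(a-b).round(1))
im,d,c=load("top0");P=cloud(d,c)
h=cv2.cvtColor(im,cv2.COLOR_RGB2HSV)
m=np.zeros(d.shape,np.uint8); m[178:216,270:312]=1; m=(m>0)&(h[...,2]<50)&(abs(P[...,2]-75)<12)
print("plate",m.sum(),cv2.minAreaRect(P[m][:,:2].astype(np.float32)), P[m][:,2].mean())
m=blob(im,*L['yel'],B['top0']['yel'])&(P[...,2]>120); print("grip",m.sum(),cv2.minAreaRect(P[m][:,:2].astype(np.float32)),P[m].mean(0))
E
```

```text
top0 red 89 192.0 190.4 [475.2 142.9  73.3] [460. 126.  64.] [489. 159.  84.]
top0 yel 73 291.7 194.6 [ 460.5 -166.3  140.5] [ 450. -179.  107.] [ 476. -152.  149.]
top0 vio 21 306.0 146.0 [ 624.3 -212.6   61.2] [ 618. -219.   53.] [ 631. -206.   68.]
tile 89 [ 609.2 -202.5   55.4] [-0.438 -0.893  0.106] 83.9 az -116.1
((611.7081298828125, -203.44290161132812), (7.859398365020752, 131.65106201171875), 65.93093872070312)
scene0 red 126 375.4 257.6 [476.6 144.6  72.6] [439. 128.  44.] [492. 159.  77.]
scene0 yel 248 260.0 210.9 [ 473.5 -161.9  124.8] [ 349. -225.   -3.] [1101.   93. 1039.]
scene0 vio 20 220.6 268.4 [ 624.1 -211.2   59.5] [ 617. -217.   56.] [ 632. -205.   65.]
tile 134 [ 614.4 -201.7   56.5] [-0.442 -0.181  0.879] 28.5 az -157.7
((615.280517578125, -201.57797241210938), (18.56946563720703, 102.5793685913086), 29.255998611450195)
red [474.9 143.9  70.6] gap 1.2
yel [ 464.2 -166.3  114.3] gap 1.6
vio [ 624.6 -212.    59.4] gap 1.0
plate 486 ((463.7979736328125, -167.70428466796875), (76.3301773071289, 77.19200134277344), 79.03839874267578) 75.81461157569888
grip 67 ((464.1092529296875, -166.72137451171875), (25.949417114257812, 25.065052032470703), 79.11748504638672) [ 463.16598547 -166.30076448  140.03238925]
```

```bash
python3 -m jog '[{"xyz":[0.15,-0.11,-0.06],"delta_rot":[0,0,-0.025]},{"xyz":[0.31,-0.23,-0.12],"delta_rot":[0,0,-0.05]},{"xyz":[0.47,-0.35,-0.18],"delta_rot":[0,0,-0.08]},{"xyz":[0.63,-0.46,-0.24],"delta_rot":[0,0,-0.105]},{"xyz":[0.79,-0.58,-0.3],"delta_rot":[0,0,-0.13]},{"xyz":[0.95,-0.7,-0.35],"delta_rot":[0,0,-0.155]},{"xyz":[0.95,-0.7,-0.35],"delta_rot":[0,0,-0.173]},{"xyz":[0.95,-0.7,-0.35],"delta_rot":[0,0,-0.173]}]'
python3 - <<'E'
from h import *
s=robot.get_state(); print(s['joint_pos'].round(2),np.array(camera_model("wrist")["tool_from_camera"]).round(2),camera_model("wrist")["fovy"])
W=Ro.from_rotvec(s["orientation"]).as_matrix(); print(W.round(3)); print((W.T@(np.array([500,-190,310])-s['ee_pos'])/300).round(3))
E
```

```text
clock: 1.1
ee_pos: [392.1, -315.5, 336.1]
orientation: [-2.425, -1.997, 0.001]
contact_force: [-0.3, -0.3, 0.2]
gripper_width: 0.998
gripper_force: 0.0
[ 0.9   0.11 -0.32  1.49  0.03  1.55  0.39] [[  -0.     -0.96   -0.27   69.34]
 [   1.     -0.     -0.     -1.5 ]
 [   0.     -0.27    0.96 -143.27]
 [   0.      0.      0.      1.  ]] 64.4466976684422
[[ 0.192  0.981 -0.   ]
 [ 0.981 -0.192  0.   ]
 [-0.    -0.    -1.   ]]
[0.48  0.273 0.087]
```

```bash
python3 -m jog '[{"xyz":[0.15,0.12,0.03],"delta_rot":[0,0,0]},{"xyz":[0.3,0.24,0.06],"delta_rot":[0,0,0]},{"xyz":[0.4,0.34,0.09],"delta_rot":[0,0,0]},{"xyz":[0.5,0.37,0.09],"delta_rot":[0,0,0]},{"xyz":[0.5,0.37,0.09],"delta_rot":[0,0,0]},{"xyz":[0.5,0.37,0.09],"delta_rot":[0,0,0]},{"xyz":[0.5,0.37,0.09],"delta_rot":[0,0,0]},{"xyz":[0.5,0.37,0.09],"delta_rot":[0,0,0]}]'
python3 - <<'E'
from h import *
im,d,c=snap("wrist","w1"); P=cloud(d,c)
print([ (u,v,P[v,u].round(0)) for u,v in ((280,210),(100,210),(460,210),(280,60),(280,360))])
E
```

```text
clock: 2.1
ee_pos: [529.3, -191.1, 309.4]
orientation: [2.427, 1.994, -0.0]
contact_force: [-0.4, 0.1, 0.7]
gripper_width: 1.002
gripper_force: 0.0
[(280, 210, array([ 514., -245.,    1.])), (100, 210, array([ 307., -184.,   69.])), (460, 210, array([ 762., -294.,    1.])), (280, 60, array([552., -54.,   0.])), (280, 360, array([ 464., -491.,    0.]))]
```

View pics/w1.png

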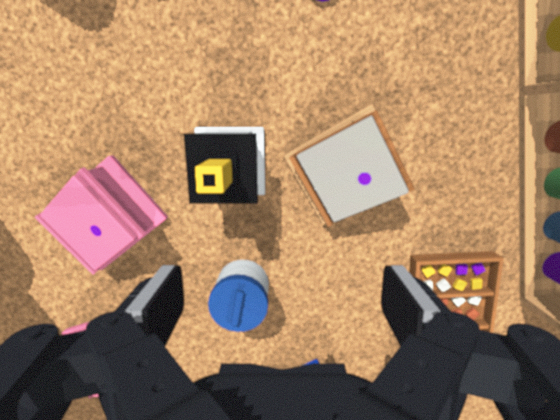

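The wrist view shows the tile with its dot at (364,179), the probe's top at (209,180) on the black plate, and the tin at (238,295). I'll compute the tile plane, the dot and the grip.

```bash
python3 - <<'E'
from h import *
im,d,c=load("w1"); P=cloud(d,c); h=cv2.cvtColor(im,cv2.COLOR_RGB2HSV)
poly=np.zeros(d.shape,np.uint8); cv2.fillPoly(poly,[np.array([[303,158],[371,120],[403,186],[335,216]])],1); poly=cv2.erode(poly,np.ones((5,5)))>0
q=P[poly&(P[...,2]>20)]
for _ in range(4):
    ctr=q.mean(0); n=np.linalg.svd(q-ctr)[2][2]; n*=np.sign(n[2]); r=(q-ctr)@n; q=q[abs(r)<5]
print("tile",len(q),ctr.round(1),n.round(3),"tilt",np.degrees(np.arccos(n[2])).round(2),"az",np.degrees(np.arctan2(n[1],n[0])).round(1),r.std().round(2))
# grey tile outline on that plane
box=np.zeros(d.shape,bool); box[95:235,285:420]=1
g=((h[...,1]<75)&(h[...,2]>90)&box).astype(np.uint8); g=cv2.morphologyEx(g,cv2.MORPH_OPEN,np.ones((3,3)))
cn=max(cv2.findContours(g,cv2.RETR_EXTERNAL,cv2.CHAIN_APPROX_NONE)[0],key=cv2.contourArea)[:,0]
def onpl(u,v):
    r=ray(c,u,v); return c[4]+r*((ctr-c[4])@n)/(r@n)
X=np.array([onpl(*p) for p in cn]); e1=np.array([n[0],n[1],0])/np.hypot(n[0],n[1]); e2=np.cross(n,e1); e2/=np.linalg.norm(e2); e1=np.cross(e2,n)
R=cv2.minAreaRect(np.c_[(X-ctr)@e1,(X-ctr)@e2].astype(np.float32)); print("rect",R,"centre",(ctr+e1*R[0][0]+e2*R[0][1]).round(1))
m=cv2.inRange(h,(125,90,50),(155,255,255))>0; m&=box; v,u=np.nonzero(m); print("dot",m.sum(),u.mean(),v.mean(),onpl(u.mean(),v.mean()).round(1),np.median(P[m],0).round(1))
b=np.zeros(d.shape,bool); b[150:205,185:245]=1
m=b&(abs(P[...,2]-141)<8)&(h[...,1]>100); x=P[m]; print("grip",m.sum(),cv2.minAreaRect(x[:,:2].astype(np.float32)),np.median(x[:,2]))
b[:]=0; b[125:210,180:270]=1; m=b&(h[...,2]<60)&(abs(P[...,2]-75)<7); x=P[m]; print("plate",m.sum(),cv2.minAreaRect(x[:,:2].astype(np.float32)),np.median(x[:,2]))
s=robot.get_state(); W=Ro.from_rotvec(s["orientation"]).as_matrix()
print("to plunger",(W.T@(np.array([475,144,120])-s['ee_pos'])/300).round(3))
E
```

```text
tile 859 [ 612.  -198.9   57.2] [-0.329 -0.142  0.934] tilt 20.99 az -156.7 0.77
rect ((4.340129852294922, 1.5130043029785156), (103.06218719482422, 102.68529510498047), 85.74989318847656) centre [ 608.9 -201.9   55.6]
dot 131 364.10687022900765 178.40458015267177 [ 623.4 -210.1   59.5] [ 623.1 -209.7   60.4]
grip 699 ((462.83416748046875, -163.88046264648438), (25.769710540771484, 25.839929580688477), 79.0460433959961) 141.3823529729703
plate 3002 ((462.562744140625, -164.61419677734375), (77.8038101196289, 77.89473724365234), 79.09395599365234) 75.51352516316169
to plunger [ 1.06  -0.394  0.631]
```

```bash
python3 -m jog '[{"xyz":[0.16,-0.06,0.0],"delta_rot":[0,0,0]},{"xyz":[0.33,-0.13,0.05],"delta_rot":[0,0,0]},{"xyz":[0.5,-0.2,0.1],"delta_rot":[0,0,0]},{"xyz":[0.67,-0.26,0.2],"delta_rot":[0,0,0]},{"xyz":[0.84,-0.33,0.3],"delta_rot":[0,0,0]},{"xyz":[1.0,-0.39,0.4],"delta_rot":[0,0,0]},{"xyz":[1.0,-0.39,0.5],"delta_rot":[0,0,0]},{"xyz":[1.0,-0.39,0.5],"delta_rot":[0,0,0]}]' -1 40
python3 - <<'E'
from h import *
s=robot.get_state(); W=Ro.from_rotvec(s["orientation"]).as_matrix()
im,d,c=snap("wrist","w2"); P=cloud(d,c); h=cv2.cvtColor(im,cv2.COLOR_RGB2HSV)
m=((h[...,0]<7)|(h[...,0]>174))&(h[...,1]>150)&(h[...,2]>80)&(abs(P[...,2]-73)<4); x=P[m]; print(m.sum(),cv2.minEnclosingCircle(x[:,:2].astype(np.float32)),np.median(x[:,2]))
print("to plunger",(W.T@(np.array([475,144,73])-s['ee_pos'])/300).round(3))
E
```

```text
clock: 3.15
ee_pos: [471.0, 126.5, 157.7]
orientation: [-2.423, -1.997, 0.006]
contact_force: [0.2, -0.7, 0.7]
gripper_width: -0.004
gripper_force: 0.0
1863 ((473.8463439941406, 146.2980194091797), 17.580997467041016) 73.4102422866768
to plunger [0.06  0.003 0.282]
```

```bash
python3 -m jog '[{"xyz":[0.063,0.003,0.1],"delta_rot":[0,0,0]},{"xyz":[0.063,0.003,0.2],"delta_rot":[0,0,0]},{"xyz":[0.063,0.003,0.26],"delta_rot":[0,0,0]},{"xyz":[0.063,0.003,0.285],"delta_rot":[0,0,0]},{"xyz":[0.063,0.003,0.295],"delta_rot":[0,0,0]},{"xyz":[0.063,0.003,0.305],"delta_rot":[0,0,0]},{"xyz":[0.063,0.003,0.31],"delta_rot":[0,0,0]},{"xyz":[0.063,0.003,0.313],"delta_rot":[0,0,0]}]'
```

```text
clock: 4.2
ee_pos: [477.7, 145.1, 66.0]
orientation: [2.425, 1.996, 0.002]
contact_force: [1.4, -2.3, 4.0]
gripper_width: 0.001
gripper_force: 1.6
```

```bash
python3 -m jog '[{"xyz":[0,0,0.004],"delta_rot":[0,0,0]},{"xyz":[0,0,0.008],"delta_rot":[0,0,0]},{"xyz":[0,0,0.012],"delta_rot":[0,0,0]},{"xyz":[0,0,0.014],"delta_rot":[0,0,0]},{"xyz":[0,0,0.014],"delta_rot":[0,0,0]},{"xyz":[0,0,0.014],"delta_rot":[0,0,0]},{"xyz":[0,0,0.014],"delta_rot":[0,0,0]},{"xyz":[0,0,0.014],"delta_rot":[0,0,0]}]'
```

```text
clock: 5.2
ee_pos: [477.7, 145.3, 62.8]
orientation: [2.424, 1.996, 0.002]
contact_force: [-3.6, -5.5, 20.7]
gripper_width: -0.002
gripper_force: 10.2
```

```bash
python3 -m jog '[{"xyz":[0,0,-0.1],"delta_rot":[0,0,0]},{"xyz":[0,0,-0.25],"delta_rot":[0,0,0]},{"xyz":[-0.1,0.02,-0.4],"delta_rot":[0,0,0]},{"xyz":[-0.28,0.05,-0.45],"delta_rot":[0,0,0]},{"xyz":[-0.46,0.08,-0.45],"delta_rot":[0,0,0]},{"xyz":[-0.64,0.11,-0.45],"delta_rot":[0,0,0]},{"xyz":[-0.82,0.14,-0.45],"delta_rot":[0,0,0]},{"xyz":[-0.97,0.15,-0.45],"delta_rot":[0,0,0]}]' 1
python3 - <<'E'
from h import *
im,d,c=snap("top","t2"); P=cloud(d,c); h=cv2.cvtColor(im,cv2.COLOR_RGB2HSV)
m=(h[...,0]<7)&(h[...,1]>170)&(h[...,2]>90); m[:180]=0;m[202:]=0;m[:,:180]=0;m[:,206:]=0; print("plunger z",m.sum(),np.median(P[m],0))
s=robot.get_state(); W=Ro.from_rotvec(s["orientation"]).as_matrix(); print(s['ee_pos'],s['joint_pos'].round(2))
im,d,c=snap("wrist","w3"); P=cloud(d,c); h=cv2.cvtColor(im,cv2.COLOR_RGB2HSV)
m=cv2.inRange(h,(18,100,80),(38,255,255))>0; m&=(abs(P[...,2]-141)<6)&(abs(P[...,0]-463)<30)&(abs(P[...,1]+165)<30); x=P[m]; r=cv2.minAreaRect(x[:,:2].astype(np.float32)); print(r,np.median(x[:,2]))
print("to probe",(W.T@(np.array([*r[0],96])-s['ee_pos'])/300).round(3),"avg",(W.T@(np.array([463.4,-165.3,96])-s['ee_pos'])/300).round(3))
E
```

```text
clock: 6.2
ee_pos: [464.6, -150.3, 195.5]
orientation: [-2.424, -1.996, 0.0]
contact_force: [0.4, 0.6, -0.1]
gripper_width: 1.001
gripper_force: 0.0
plunger z 89 [475.57900878 142.47669304  73.07262435]
[ 463.08839944 -157.09659642  195.20614723] [ 0.69  0.14 -0.47  1.77  0.07  1.25  0.  ]
((462.3343811035156, -164.0428466796875), (26.16714859008789, 25.773889541625977), 79.05705261230469) 141.3625243297314
to probe [-0.023  0.003  0.331] avg [-0.026  0.007  0.331]
```

View pics/w3.png

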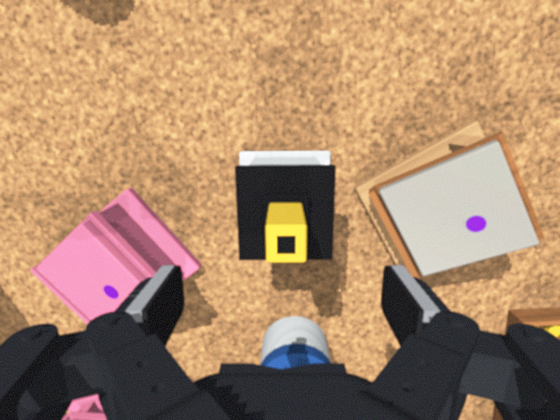

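```bash
python3 -m jog '[{"xyz":[-0.025,0.005,0.05],"delta_rot":[0,0,0]},{"xyz":[-0.025,0.005,0.12],"delta_rot":[0,0,0]},{"xyz":[-0.025,0.005,0.2],"delta_rot":[0,0,0]},{"xyz":[-0.025,0.005,0.27],"delta_rot":[0,0,0]},{"xyz":[-0.025,0.005,0.31],"delta_rot":[0,0,0]},{"xyz":[-0.025,0.005,0.325],"delta_rot":[0,0,0]},{"xyz":[-0.025,0.005,0.325],"delta_rot":[0,0,0]},{"xyz":[-0.025,0.005,0.325],"delta_rot":[0,0,0]}]'
python3 - <<'E'
from h import *
s=robot.get_state(); W=Ro.from_rotvec(s["orientation"]).as_matrix(); print(s['ee_pos'],s['contact_force'])
print("avg",(W.T@(np.array([463.4,-165.3,96])-s['ee_pos'])/300).round(4))
E
```

```text
clock: 7.3
ee_pos: [465.9, -156.6, 99.4]
orientation: [2.424, 1.997, 0.001]
contact_force: [-0.2, -0.1, 0.6]
gripper_width: 1.002
gripper_force: 0.0
[ 465.91847505 -156.57932471   99.41778645] [-0.22777727 -0.0628438   0.57887756]
avg [-0.0301 -0.0027  0.0114]
```

```bash
python3 -m jog '[{"xyz":[-0.028,-0.002,0.01],"delta_rot":[0,0,0]},{"xyz":[-0.028,-0.002,0.01],"delta_rot":[0,0,0]},{"xyz":[-0.028,-0.002,0.01],"delta_rot":[0,0,0]},{"xyz":[-0.028,-0.002,0.01],"delta_rot":[0,0,0]},{"xyz":[-0.028,-0.002,0.01],"delta_rot":[0,0,0]},{"xyz":[-0.028,-0.002,0.01],"delta_rot":[0,0,0]},{"xyz":[-0.028,-0.002,0.01],"delta_rot":[0,0,0]},{"xyz":[-0.028,-0.002,0.01],"delta_rot":[0,0,0]}]'
python3 -m jog '[{"xyz":[0,0,0],"delta_rot":[0,0,0]},{"xyz":[0,0,0],"delta_rot":[0,0,0]},{"xyz":[0,0,0],"delta_rot":[0,0,0]},{"xyz":[0,0,0],"delta_rot":[0,0,0]},{"xyz":[0,0,0],"delta_rot":[0,0,0]},{"xyz":[0,0,0],"delta_rot":[0,0,0]},{"xyz":[0,0,0],"delta_rot":[0,0,0]},{"xyz":[0,0,0],"delta_rot":[0,0,0]}]' -1 50
```

```text
clock: 8.3
ee_pos: [463.2, -164.6, 95.7]
orientation: [-2.425, -1.997, -0.0]
contact_force: [-0.1, 0.5, -0.5]
gripper_width: 1.001
gripper_force: 0.0
clock: 9.3
ee_pos: [463.2, -164.7, 95.8]
orientation: [2.425, 1.997, 0.0]
contact_force: [-0.8, 0.4, 2.7]
gripper_width: 0.298
gripper_force: 49.7
```

```bash
python3 -m jog '[{"xyz":[0,0,-0.04],"delta_rot":[0,0,0]},{"xyz":[0,0,-0.08],"delta_rot":[0,0,0]},{"xyz":[0,0,-0.14],"delta_rot":[0,0,0]},{"xyz":[0,0,-0.2],"delta_rot":[0,0,0]},{"xyz":[0,0,-0.27],"delta_rot":[0,0,0]},{"xyz":[0,0,-0.33],"delta_rot":[0,0,0]},{"xyz":[0,0,-0.33],"delta_rot":[0,0,0]},{"xyz":[0,0,-0.33],"delta_rot":[0,0,0]}]'
cat > plan.py <<'E'
from h import *
import sys
n=np.array([np.sin(np.radians(20))*np.cos(np.radians(-160)),np.sin(np.radians(20))*np.sin(np.radians(-160)),np.cos(np.radians(20))])
D=np.array([624,-211,60.]) 
def plan(clear,L=76.8,off=(0,0)):
    s=robot.get_state(); W=Ro.from_rotvec(s["orientation"]).as_matrix(); z=W[:,2]
    a=np.cross(z,-n); rv=a/np.linalg.norm(a)*np.arcsin(np.linalg.norm(a)); R2=Ro.from_rotvec(rv).as_matrix()@W
    T=D+n*clear+n*L-R2[:,0]*off[0]-R2[:,1]*off[1]
    print("ee",s['ee_pos'],s['contact_force'],s['gripper_width']); print("target",T.round(1),"xyz",(W.T@(T-s['ee_pos'])/300).round(4),"rot",(W.T@rv/2/np.pi).round(4))
if __name__=="__main__": plan(float(sys.argv[1]))
E
python3 plan.py 25
```

```text
clock: 10.3
ee_pos: [462.8, -164.6, 194.3]
orientation: [-2.425, -1.997, 0.0]
contact_force: [0.8, -0.9, -2.2]
gripper_width: 0.3
gripper_force: 50.0
ee [ 462.81944087 -164.58499276  194.33120699] [ 0.75413019 -0.86033434 -2.17913178] 0.3000334263690006
target [ 591.3 -222.9  155.7] xyz [-0.1087  0.4576  0.1287] rot [-0.0477  0.0287 -0.    ]
```

```bash
python3 -m jog '[{"xyz":[-0.02,0.1,0],"delta_rot":[-0.01,0.006,0]},{"xyz":[-0.05,0.22,0.02],"delta_rot":[-0.024,0.014,0]},{"xyz":[-0.08,0.34,0.05],"delta_rot":[-0.036,0.022,0]},{"xyz":[-0.109,0.458,0.09],"delta_rot":[-0.048,0.029,0]},{"xyz":[-0.109,0.458,0.129],"delta_rot":[-0.048,0.029,0]},{"xyz":[-0.109,0.458,0.129],"delta_rot":[-0.048,0.029,0]},{"xyz":[-0.109,0.458,0.129],"delta_rot":[-0.048,0.029,0]},{"xyz":[-0.109,0.458,0.129],"delta_rot":[-0.048,0.029,0]}]'
python3 plan.py 25
python3 - <<'E'
from h import *
im,d,c=snap("scene","s3"); cr=im[180:310,150:320]; cv2.imwrite("pics/s3c.png",cv2.resize(cr[:,:,::-1],None,fx=4,fy=4,interpolation=cv2.INTER_CUBIC))
snap("wrist","w4")
E
```

```text
clock: 11.3
ee_pos: [592.1, -222.5, 157.0]
orientation: [2.301, 1.897, 0.501]
contact_force: [0.2, -0.3, -0.7]
gripper_width: 0.297
gripper_force: 50.0
ee [ 592.07522222 -222.45383953  156.9671189 ] [ 0.15770858 -0.3241732  -0.65756785] 0.2965336500883972
target [ 591.3 -222.9  155.7] xyz [-0.0027 -0.0034  0.003 ] rot [ 0.0005 -0.0003 -0.    ]
```

View pics/s3c.png

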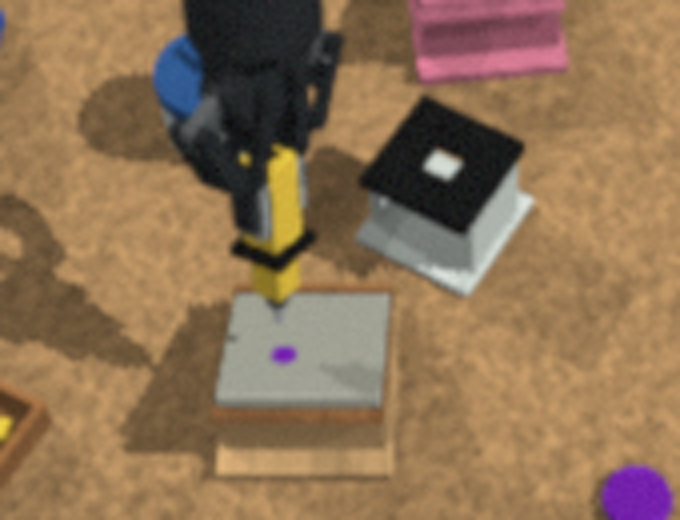

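View pics/w4.png

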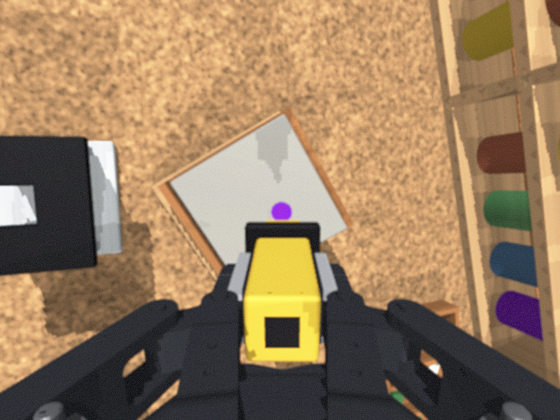

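The scene crop shows the tip at about crop (281,320), heading for the dot at (284,354). The wrist view shows the dot at (282,211), just beyond the collar. I'll check where the axis meets the tile in both views.

```bash
python3 - <<'E'
from h import *
from plan import n,D
def proj(c,X): q=c[3].T@(X-c[4]); return (q[:2]/q[2]*c[0]+np.array(c[1:3])).round(2)
s=robot.get_state(); W=Ro.from_rotvec(s["orientation"]).as_matrix(); e=s['ee_pos']; z=W[:,2]
print("tilt err deg",np.degrees(np.arccos(-z@n)))
for t,b in(("scene",(212,230,262,276)),("wrist",(262,302,198,226))):
    im,d,c=load({"scene":"s3","wrist":"w4"}[t]); P=cloud(d,c); h=cv2.cvtColor(im,cv2.COLOR_RGB2HSV); m=cv2.inRange(h,(125,90,50),(155,255,255))>0
    k=np.zeros_like(m);k[b[2]:b[3],b[0]:b[1]]=1; m&=k; v,u=np.nonzero(m); r=ray(c,u.mean(),v.mean()); X=c[4]+r*((D-c[4])@n)/(r@n)
    print(t,"dot px",u.mean(),v.mean(),"xyz",X.round(1),"depth pt",np.median(P[m],0).round(1),"in tool",(W.T@(X-e)).round(1))
    print(" pred tip px",proj(c,e+z*76.8)," axis@dot px",proj(c,e+z*((D-e)@n)/(z@n)))
    q=None
    poly=np.zeros(d.shape,np.uint8)
    if t=="wrist":
        cv2.fillPoly(poly,[np.array([[185,190],[280,125],[310,165],[330,205],[240,225],[215,235]])],1)
        q=P[(poly>0)&(h[...,1]<80)&(P[...,2]>25)&(P[...,2]<85)]
        for _ in range(4):
            ctr=q.mean(0); N=np.linalg.svd(q-ctr)[2][2]; N*=np.sign(N[2]); rr=(q-ctr)@N; q=q[abs(rr)<4]
        print("plane",len(q),N.round(3),"err vs tool deg",np.degrees(np.arccos(-z@N)),"tilt",np.degrees(np.arccos(N[2])),"az",np.degrees(np.arctan2(N[1],N[0])),"TCP height",(e-ctr)@N, "D height",(D-ctr)@N)
    if t=="scene":
        # probe edges: yellow body rows -> axis line in image
        m=cv2.inRange(h,(20,130,90),(36,255,255))>0; k[:]=0;k[215:256,205:232]=1; m&=k
        for row in (220,225,230,235,245,248,251): print(row,np.nonzero(m[row])[0].mean().round(1) if m[row].any() else None,proj(c,e-z*10),end=" ")
        print([proj(c,e+z*a) for a in (0,30,45,77)])
E
```

```text
tilt err deg 0.21804741638473119
scene dot px 220.6315789473684 268.2631578947368 xyz [ 624.6 -211.2   60.2] depth pt [ 623.5 -210.5   59. ] in tool [ -0.7  -0.7 102.6]
 pred tip px [219.97 260.4 ]  axis@dot px [220.68 268.52]
220 217.3 [217.43 231.49] 225 220.0 [217.43 231.49] 230 221.0 [217.43 231.49] 235 221.5 [217.43 231.49] 245 223.5 [217.43 231.49] 248 218.5 [217.43 231.49] 251 218.5 [217.43 231.49] [array([217.73, 234.96]), array([218.63, 245.13]), array([219.06, 250.1 ]), array([219.97, 260.46])]
wrist dot px 281.0327868852459 211.04590163934427 xyz [ 623.5 -209.5   60. ] depth pt [ 623.3 -209.5   60.6] in tool [  0.7  -2.1 102.6]
 pred tip px [284.   222.02]  axis@dot px [283.82 211.9 ]
plane 8306 [-0.324 -0.111  0.94 ] err vs tool deg 0.4267736451867255 tilt 19.997570820197314 az -161.09516280354893 TCP height 102.46697228331762 D height -0.15542453962107902
```

```bash
cat > f.py <<'E'
from h import *
from plan import n
F=[];E=[]
for _ in range(12):
    s=robot.get_state(); F.append(s["contact_force"]@n); E.append(s["ee_pos"]); grab_frame("top")
W=Ro.from_rotvec(s["orientation"]).as_matrix(); e=np.mean(E,0); D=np.array([624,-211,60.])
print("Fn",np.mean(F).round(2),"sd",np.std(F).round(2),"TCP h",((e-D)@n).round(2),"lat",(W.T@(e-D)).round(2),"tilt err",np.degrees(np.arccos(-W[:,2]@n)).round(2))
E
python3 -m jog '[{"xyz":[0,-0.003,0.01],"delta_rot":[0,0,0]},{"xyz":[0,-0.003,0.02],"delta_rot":[0,0,0]},{"xyz":[0,-0.003,0.035],"delta_rot":[0,0,0]},{"xyz":[0,-0.003,0.05],"delta_rot":[0,0,0]},{"xyz":[0,-0.003,0.065],"delta_rot":[0,0,0]},{"xyz":[0,-0.003,0.07],"delta_rot":[0,0,0]},{"xyz":[0,-0.003,0.07],"delta_rot":[0,0,0]},{"xyz":[0,-0.003,0.07],"delta_rot":[0,0,0]}]'; python3 f.py
```

```text
clock: 12.4
ee_pos: [597.8, -220.5, 136.2]
orientation: [2.303, 1.896, 0.501]
contact_force: [-0.0, 0.5, -1.7]
gripper_width: 0.299
gripper_force: 50.0
Fn -1.23 sd 0.44 TCP h 81.11 lat [  0.15   0.   -81.11] tilt err 0.19
```

```bash
python3 -m jog '[{"xyz":[0,0,0.004],"delta_rot":[0,0,0]},{"xyz":[0,0,0.008],"delta_rot":[0,0,0]},{"xyz":[0,0,0.012],"delta_rot":[0,0,0]},{"xyz":[0,0,0.016],"delta_rot":[0,0,0]},{"xyz":[0,0,0.02],"delta_rot":[0,0,0]},{"xyz":[0,0,0.023],"delta_rot":[0,0,0]},{"xyz":[0,0,0.023],"delta_rot":[0,0,0]},{"xyz":[0,0,0.023],"delta_rot":[0,0,0]}]'; python3 f.py
```

```text
clock: 14.0
ee_pos: [599.9, -219.6, 129.6]
orientation: [2.303, 1.896, 0.501]
contact_force: [-1.0, 0.4, -0.4]
gripper_width: 0.295
gripper_force: 50.1
Fn 0.18 sd 0.54 TCP h 74.15 lat [ 1.700e-01 -4.000e-02 -7.415e+01] tilt err 0.19
```

```bash
python3 -m jog '[{"xyz":[0,0,0.004],"delta_rot":[0,0,0]},{"xyz":[0,0,0.008],"delta_rot":[0,0,0]},{"xyz":[0,0,0.008],"delta_rot":[0,0,0]},{"xyz":[0,0,0.008],"delta_rot":[0,0,0]},{"xyz":[0,0,0.008],"delta_rot":[0,0,0]},{"xyz":[0,0,0.008],"delta_rot":[0,0,0]},{"xyz":[0,0,0.008],"delta_rot":[0,0,0]},{"xyz":[0,0,0.008],"delta_rot":[0,0,0]}]'; python3 f.py; python3 - <<'E'
from h import *
im,d,c=snap("scene","s5"); cv2.imwrite("pics/s5c.png",cv2.resize(im[215:300,180:280,::-1],None,fx=6,fy=6,interpolation=cv2.INTER_CUBIC))
E
```

```text
clock: 15.6
ee_pos: [600.8, -219.3, 127.4]
orientation: [2.303, 1.897, 0.501]
contact_force: [-1.0, -0.8, 0.8]
gripper_width: 0.3
gripper_force: 50.2
Fn 1.21 sd 0.39 TCP h 71.72 lat [ 1.700e-01 -6.000e-02 -7.172e+01] tilt err 0.19
```

View pics/s5c.png

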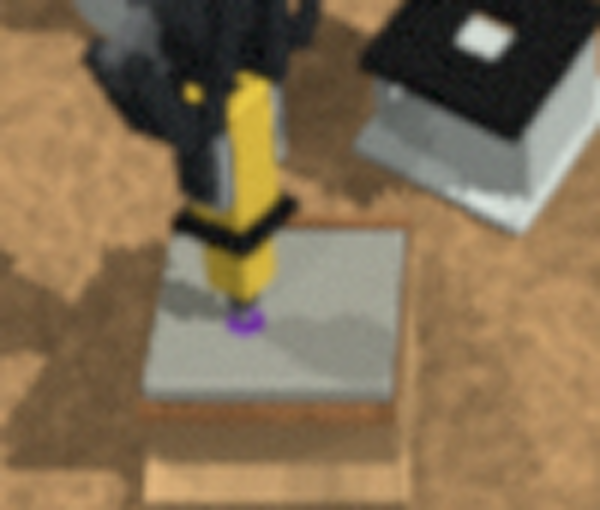

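The tip is on the violet dot, at about crop (245,318). The net push is about 2.44 N, which puts the tip roughly 5 mm in, so I'm handing in.

```bash
python3 -c "
from cell import robot
print(robot.hand_in())"
```

```text
the job is handed in; nothing more can be done
None
```

I pressed the plunger to its stop and it sprang back, then took the probe from its stand; it is now gripped with its tip on the stoneware tile's violet dot, about 0.2° off square to my tile-slope estimate, pushed in about 5 mm by a roughly 2.4 N push; the job is handed in, with no verdict returned.

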